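# Nudge the roller up the gutter and bar its way back

## Task

Without gripping or picking anything up, nudge the steel roller gently up the sloped gutter with a fingertip, past the crest, until it drops into the dip against the end stop and stays there. Then push the black pad of the keeper bar fully home, so that the bar shuts off the gutter behind the roller. Leave the loose parts on the bench alone.

Things in the scene. Friction and masses are not known exactly. Their poses are not given: they have to be found in the camera images.
- gutter_floor: Sloped aluminium gutter, fixed, 72 x 279 mm, rising 0.12 rad towards its +y. Frame tilted with it: origin on the floor's surface midway across, 45 mm above the bench; y uphill, x across (-x: keeper side, towards the robot), z square to the floor. Inside 62 mm wide; walls 12 mm high. Low end: a lip 10 mm high, inner face y = -150 mm. The floor ends in a crest at y = 70 mm; then comes the dip.
- dip (a point): Centre of the roller when seated: in the dip beyond the crest, against the upright end stop (y = 88, z = 18 mm in gutter_floor). The dip is about 7 mm deep and falls towards the stop, so the roller drops in by itself once past the crest and stays. The stop's face is 25 mm further uphill and stands 40 mm above the floor.
- roller: Polished, slippery steel guide roller with recessed ends, 50 mm diameter, 56 mm long, about 0.35 kg, lying across the gutter. Origin at its centre, axis along its own x. It rolls freely, starts at rest against the low lip (y = -130, z = 25 mm in gutter_floor) and rolls back there if let go below the crest.
- keeper_pad (a point): Middle of the outer (-x) face of the keeper's upright black pad, 28 mm wide, 12 mm thick, z = 11 to 55 mm in gutter_floor. The pad is the outer end of a 10 mm square steel bar that slides in +x through a dark guide block (30 mm wide, top at z = 33 mm) on the -x wall and crosses the gutter at y = 54, z = 16 to 26 mm. Open, this face is at x = -98 mm; fully home at -54 mm.
- keeper (a joint): Travel of the keeper bar in m along gutter_floor's +x: 0 open (gutter free), 0.044 fully home (bar reaching just past the gutter's middle, pad against the guide block, a hard stop). Starts at 0 to 0.008, stays where it is left; pushing it takes 2 to 4 N.
- flange: Loose turned flange bush, 45 mm diameter, 28 mm high, on the bench on the robot's side of the gutter; leave it alone. Origin at the centre of its underside.
- gear: Loose plastic spur gear with hub, 52 mm diameter, 22 mm high, lying on the bench; leave it alone. Origin at the centre of its underside.
- bush: Loose turned bush standing upright on the bench, 22 mm diameter, 40 mm high; leave it alone. Origin at the centre of its underside.
Things that resemble listed ones, but are neither listed nor needed, are in the scene too. Of the things like the roller, leave any that is blue, green or yellow; of the rest the larger one is meant.

How it is judged:
By the outcome, as a careful person would: the job done as asked, in the order asked, and still so for the second after the job is handed in, with the robot touching nothing.
It also fails if it takes over 48 s, if anything falls off the work surface, if the arm or the gripper's body presses on something with over 40 N, if the wrist force passes 120 N, or if a joint passes its speed limit or range.

## Robot

A 7-joint arm with a two-finger parallel gripper is mounted at the origin on a cart in front of the work surface, level with it; the furniture and walls round the work are solid. World frame = base frame: x ahead of the robot, y to its left, z up, the work surface at z = 0. Lengths are in m, angles in rad, forces in N, time in s.
With the tool pointing down it reaches from about 0.425 to 0.875 m from the base axis. Payload 4.7 kg.
Tool frame: the origin (TCP) lies midway between the tips of the shut fingers; the grasp point (between the pads) lies 19 mm behind it; z points along the fingers, y is the line along which they close (so a half turn about z gives the same grasp; the last joint's range is limited). The gripper opens to 87 mm and grips with 3 to 60 N. Pads are 19 mm wide; open, the fingers measure 117 mm over their backs; the gripper's body (75 mm by 190 mm) begins 51 mm behind the grasp point.
Start: joints at [-1.197, 0.321, -0.07, 1.45, 0.023, 1.371, -0.057], TCP at [0.229, 0.608, 0.223] pointing down, gripper open.
Joint ranges: [-2.86, 2.86], [-0.3, 2.09], [-1.38, 1.24], [0.06, 2.45], [-1.56, 4.7], [0.09, 2.05], [-2.69, 2.69]. Speed limits (rad/s): [2.57, 2.57, 3.14, 3.14, 3.14, 3.14, 3.14].

## Interface

Orientations are given as a rotation vector (axis times angle).
In Python, from bench import monitor, cams, workorder gives the robot as it stands.
- The arm moves only by the tool move_arm, never from a script. Its arguments are lists of equal length, an entry for each row: "slide": the shift along the tool's x, y, z in cm, a list of three; "roll": the turn about the tool's z in rad. In form: {"slide": [[dx, dy, dz], ...], "roll": [roll, ...]}. A call has 1 to 20 rows; each row is the pose to reach, as a shift and turn from the pose commanded when the call began, along the tool's axes at that moment; what a row does not reach only later rows make up. A row lasts 1/10 s, in which the tool goes at most 50 mm and 8.59 degrees, less where a joint would pass 70% of its speed; a pose out of reach is approached as far as the arm can. A call with a gripper value outside its range is refused whole. "gripper" is the finger opening in cm, from 0 to 8.7, set as the call begins (left out, the last holds). The fingers move at their own pace and stop on an object; "squeeze" is the grip in N (left out, the last holds). Time passes only in rows, so rows that repeat a pose let the fingers close. It gives the time, the measured TCP pose, the force, the opening and the grip force at its end, in the units of the state.
- monitor.get_state(): the state, without advancing time (a new reading comes with each control period).
- cams.get_image(name): name is "scene" or "top" or "wrist"; returns the picture (400x640x3 uint8, red, green, blue); there is no depth.
- cams.get_calibration(name): a dict with "mtx" (3x3 intrinsics, pixels), "R" (3x3) and "t" (3): a world point X has camera coordinates R X + t. Camera axes: x right, y down, z forward; pixel columns grow to the right and rows downward; lengths in m; the calibration is good to about 2 mm. A picture is of the moment at which its call begins: read the wrist's pose just before it. get_calibration takes no time and is no camera call; for the wrist camera it gives the pose at the moment of the call.
- workorder.close_job(): hands the job in; it is judged then, once.
The state is a dict: "time": time; "joint_positions": joint angles; "qd": joint speeds; "joint_torque": joint torques, N m; "position": TCP position; "tool_rot": TCP orientation; "ft_force": force on the tool from outside, world axes, zero at the start; "torque": the same for the moment, N m; "grip_width": opening from 0.0 (shut) to 1.0 (fully open); "grip_force": force on a finger pad.
Only numpy, scipy, OpenCV 4.12 (cv2) and the standard library are available. Lean on these libraries where they do the work, as an engineer would, in place of code of your own. Each camera call takes 0.05 s, during which the arm holds its last target. There are 200 camera calls.

## Working session

There is one attempt and no reset: what is moved stays moved. The work goes in short steps, Python scripts to look and compute and a tool call to move; the robot and the scene stay as the last step left them, time stands still between calls to the robot, and variables do not carry over. Pictures are saved under pics/ and viewed, at most 10 in all, crops included, and the job is handed in when it is done.

Besides the shell and the picture viewer there is one more tool, called after "Call:" as name(argument=value, ...) on one line, values as JSON. move_arm: Moves the arm, as the interface text tells. Its arguments: {"type":"object","properties":{"slide":{"type":"array","items":{"type":"array","items":{"type":"number"}}},"roll":{"type":"array","items":{"type":"number"}},"gripper":{"type":"number"},"squeeze":{"type":"number"}},"required":["slide","roll"]}

```bash
ls; mkdir -p pics
python3 - <<'E'
from bench import monitor,cams
import cv2,numpy as np
s=monitor.get_state();print(s)
for n in("scene","top"):
    im=cams.get_image(n);cv2.imwrite(f"pics/{n}0.png",im[...,::-1])
    c=cams.get_calibration(n);print(n,c)
E
```

```text
pics
{'time': 0.0, 'joint_positions': array([-1.19689474,  0.32186526, -0.07007324,  1.45169141,  0.02264033,
        1.37081215, -0.05688579]), 'qd': array([-0.00047377, -0.00035884,  0.00134002, -0.00116946, -0.00038885,
        0.00024287, -0.00208053]), 'joint_torque': array([-7.40653354e-05, -4.91301441e+01, -4.03882088e-01, -3.12529385e+01,
       -6.39981357e-02,  4.37835208e-02,  1.47716569e-04]), 'position': array([0.22872521, 0.6078209 , 0.22142578]), 'tool_rot': array([-0.56202732, -3.0906911 ,  0.00310664]), 'ft_force': array([-0.17885048,  0.41819072, -0.33438487]), 'torque': array([-0.00142686,  0.04940436, -0.0338786 ]), 'grip_force': 0.0, 'grip_width': 0.999499850000547}
scene {'mtx': array([[378.0709902 ,   0.        , 321.77485805],
       [  0.        , 378.0709902 , 199.06897546],
       [  0.        ,   0.        ,   1.        ]]), 'R': array([[ 0.81615154, -0.57747659,  0.0204319 ],
       [-0.22201455, -0.34602751, -0.91157803],
       [ 0.53348497,  0.73944963, -0.41061909]]), 't': array([-0.48978702,  0.15014145,  0.75247667])}
top {'mtx': array([[498.05951654,   0.        , 317.04209994],
       [  0.        , 498.05951654, 195.64268649],
       [  0.        ,   0.        ,   1.        ]]), 'R': array([[ 0.00580286, -0.99997316, -0.00447255],
       [-0.99679067, -0.00542717, -0.07986805],
       [ 0.07984163,  0.00492166, -0.99679541]]), 't': array([-0.13918517,  0.51838339,  1.26779767])}
```

View pics/scene0.png

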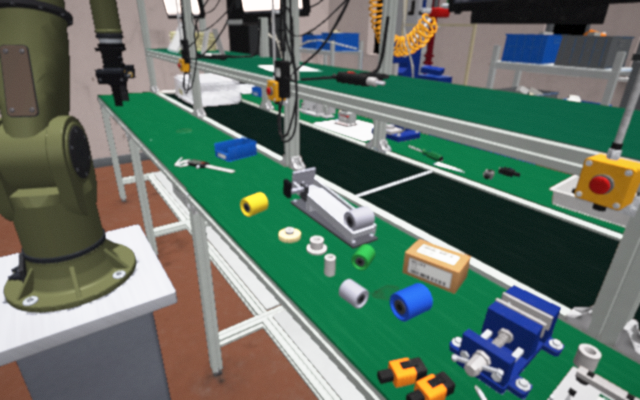

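View pics/top0.png

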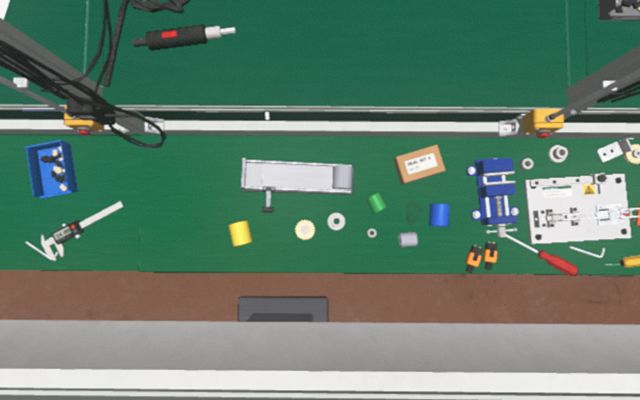

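The top view shows the gutter at about (243–353, 158–192), with uphill to the left. The keeper pad is at about (268, 205).

Roller candidates in the top view:
- Grey, in the gutter: (343, 177).
- Grey, on the bench: (407, 240).
- Blue (440, 214), green (377, 203) and yellow (240, 234): excluded by colour.

The grey one in the gutter fits, because it lies across the gutter at the low lip and looks larger. I'll confirm that in an enlarged crop.

Run:
```python
import cv2,numpy as np
t=cv2.imread("pics/top0.png")[145:260,230:430];s=cv2.imread("pics/scene0.png")[160:310,270:400]
a=cv2.resize(t,None,fx=4,fy=4,interpolation=cv2.INTER_CUBIC)
cv2.imwrite("pics/topc.png",a)
cv2.imwrite("pics/scenec.png",cv2.resize(s,None,fx=4,fy=4,interpolation=cv2.INTER_CUBIC))
```

```text
(no output)
```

View pics/topc.png

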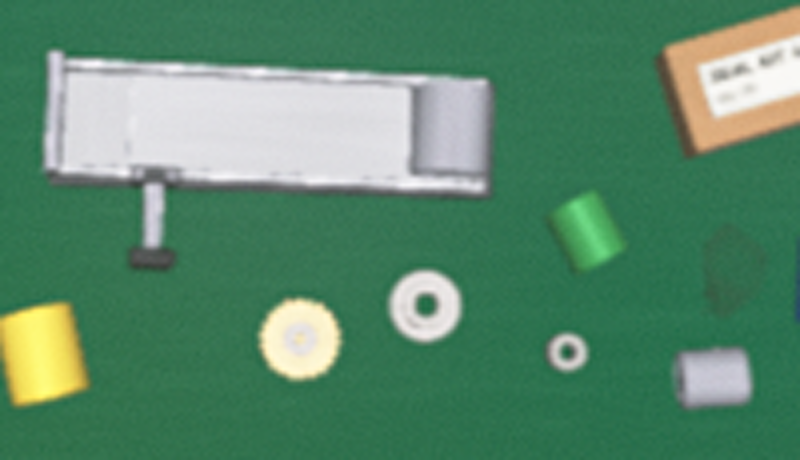

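View pics/scenec.png

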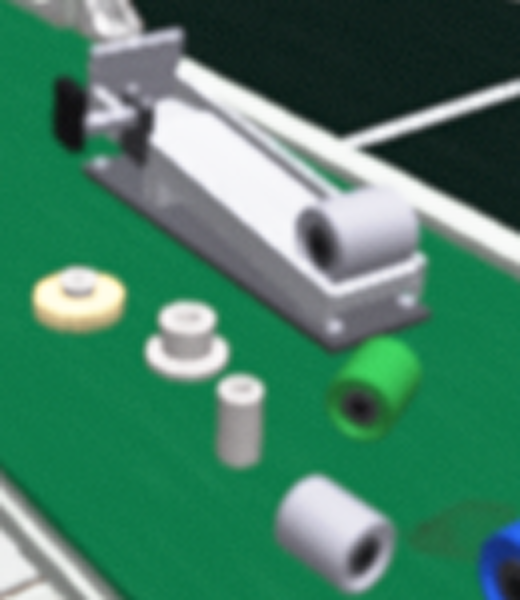

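The crops confirm it. The grey roller in the gutter (top 343, 177; scene 360, 218) has a bigger diameter than the grey one on the bench (407, 240), and it lies against the low lip. Next I'll compute the gutter pose.

```bash
cat > h.py <<'E'
import numpy as np
from bench import cams
def ray(cal,px):
    R,t=cal["R"],cal["t"];d=R.T@np.linalg.inv(cal["mtx"])@[px[0],px[1],1.]
    return -R.T@t,d/np.linalg.norm(d)
def plane(cal,px,z):
    o,d=ray(cal,px);return o+d*(z-o[2])/d[2]
def tri(rays):
    A=sum(np.eye(3)-np.outer(d,d) for o,d in rays);b=sum((np.eye(3)-np.outer(d,d))@o for o,d in rays)
    p=np.linalg.solve(A,b);return p,[np.linalg.norm(np.cross(p-o,d)) for o,d in rays]
def proj(cal,X):
    c=cal["R"]@X+cal["t"];u=cal["mtx"]@c;return u[:2]/u[2]
E
python3 - <<'E'
from h import *
np.set_printoptions(precision=4,suppress=True)
T=cams.get_calibration("top");S=cams.get_calibration("scene")
tp=lambda u,v:(230+(u+.5)/4-.5,145+(v+.5)/4-.5)
sp=lambda u,v:(270+(u+.5)/4-.5,160+(v+.5)/4-.5)
print("roller",tri([ray(T,tp(452,128)),ray(S,sp(360,232))]))
print("pad top mid",tri([ray(T,tp(152,257)),ray(S,sp(68,85))]))
print("stop top near corner",tri([ray(T,tp(52,170)),ray(S,sp(93,50))]))
print("stop top far corner",tri([ray(T,tp(58,53)),ray(S,sp(180,35))]))
print("low near wall corner",tri([ray(T,tp(488,180)),ray(S,sp(335,290))]))
print("low far wall corner",tri([ray(T,tp(490,80)),ray(S,sp(424,255))]))
E
```

```text
roller (array([ 0.5649, -0.2007,  0.0558]), [np.float64(6.961903844559481e-05), np.float64(6.961903844559344e-05)])
pad top mid (array([ 0.4786, -0.017 ,  0.1049]), [np.float64(0.001302396054993519), np.float64(0.001302396054993518)])
stop top near corner (array([0.5328, 0.0446, 0.0985]), [np.float64(4.2180649070868036e-05), np.float64(4.218064907092015e-05)])
stop top far corner (array([0.6043, 0.043 , 0.0963]), [np.float64(0.0007550493706866594), np.float64(0.0007550493706867521)])
low near wall corner (array([ 0.5318, -0.2231,  0.038 ]), [np.float64(0.002332841636981943), np.float64(0.0023328416369818965)])
low far wall corner (array([ 0.5964, -0.2247,  0.0423]), [np.float64(0.0012456755473469246), np.float64(0.001245675547346857)])
```

```bash
cat >> h.py <<'E'
from bench import monitor
from scipy.spatial.transform import Rotation as Ro
def go(targets,yaw=None):
    s=monitor.get_state();R=Ro.from_rotvec(s["tool_rot"]).as_matrix();p=s["position"]
    print("t",round(s["time"],2),"p",p.round(4),"F",s["ft_force"].round(2),"tooly yaw",np.arctan2(R[1,1],R[0,1]).round(4),"z",R[:,2].round(4))
    for t in targets:print(t,(R.T@(np.array(t)-p)*100).round(2))
    if yaw is not None:print("roll",round(-(yaw-np.arctan2(R[1,1],R[0,1])),3))
E
python3 - <<'E'
from h import *
go([(.46,.35,.22),(.53,0.05,.22),(.564,-.268,.18)],np.pi/2-.019)
T=cams.get_calibration("top")
print(plane(T,(377,203),.02),plane(T,(397,160),.05))
E
```

```text
t 0.1 p [0.2287 0.6079 0.2216] F [ 0.24  0.57 -0.64] tooly yaw 1.2111 z [-5.0e-04 -1.7e-03 -1.0e+00]
(0.46, 0.35, 0.22) [-30.73 -16.     0.19]
(0.53, 0.05, 0.22) [-47.84 -41.61   0.23]
(0.564, -0.268, 0.18) [-62.21 -70.17   4.28]
roll -0.341
[ 0.50097138 -0.29123929  0.02      ] [ 0.60870247 -0.33894958  0.05      ]
```

Call:
move_arm(slide=[[-30.7,-16,0.2],[-30.7,-16,0.2],[-30.7,-16,0.2],[-30.7,-16,0.2],[-30.7,-16,0.2],[-30.7,-16,0.2],[-30.7,-16,0.2],[-47.8,-41.6,0.2],[-47.8,-41.6,0.2],[-47.8,-41.6,0.2],[-47.8,-41.6,0.2],[-47.8,-41.6,0.2],[-47.8,-41.6,0.2],[-62.2,-70.2,4.2],[-62.2,-70.2,4.2],[-62.2,-70.2,4.2],[-62.2,-70.2,4.2],[-62.2,-70.2,4.2],[-62.2,-70.2,4.2],[-62.2,-70.2,4.2]], roll=[-0.34,-0.34,-0.34,-0.34,-0.34,-0.34,-0.34,-0.34,-0.34,-0.34,-0.34,-0.34,-0.34,-0.34,-0.34,-0.34,-0.34,-0.34,-0.34,-0.34], gripper=0)

```text
time: 2.1
position: [0.5624, -0.2723, 0.1797]
tool_rot: [-0.038, -3.14, 0.003]
ft_force: [0.7, -0.1, -0.8]
grip_width: 0.01
grip_force: 0.0
```

Run:
```python
from h import *
import cv2
im=cams.get_image("wrist");cv2.imwrite("pics/w1.png",im[...,::-1])
W=cams.get_calibration("wrist")
go([(.564,-.268,.1),(.564,-.268,.047)],np.pi/2-.019)
print([proj(W,np.array(p)).round(0) for p in [(.5649,-.2007,.0558),(.5318,-.2231,.040),(.5964,-.2247,.040)]])
```

```text
t 2.15 p [ 0.5614 -0.2772  0.1792] F [-1.06 -3.61  0.75] tooly yaw 1.5422 z [-0.0022 -0.0058 -1.    ]
(0.564, -0.268, 0.1) [-0.25  0.98  7.91]
(0.564, -0.268, 0.047) [-0.26  1.01 13.21]
roll -0.01
[array([415., 197.]), array([387., 156.]), array([383., 227.])]
```

View pics/w1.png

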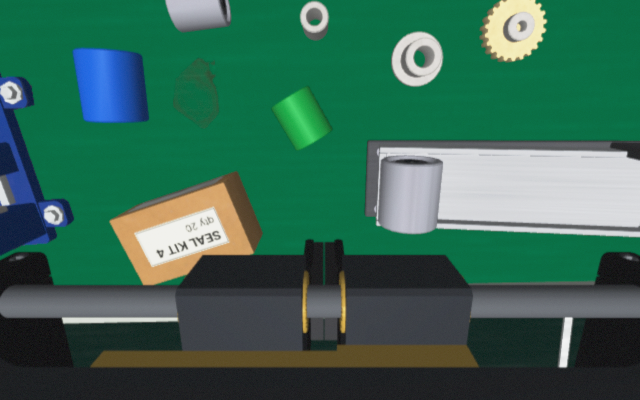

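The wrist view shows the roller at (411, 195), against a prediction of (415, 197), lying at the gutter's low left end. That agrees, so I'm descending behind the lip.

Call:
move_arm(slide=[[0,0,4],[0,0,8],[0,0,8],[0,0,8]], roll=[-0.01,-0.01,-0.01,-0.01])

```text
time: 2.55
position: [0.5636, -0.2672, 0.1005]
tool_rot: [-0.015, -3.14, -0.001]
ft_force: [-0.3, -0.9, 0.5]
grip_width: 0.004
grip_force: 0.0
```

Run:
```python
from h import *
go([(.564,-.268,.048),(.564,-.255,.048)],np.pi/2-.019)
```

```text
t 2.55 p [ 0.5636 -0.2672  0.1005] F [-0.25 -0.88  0.5 ] tooly yaw 1.5613 z [-1.6e-03  5.0e-04 -1.0e+00]
(0.564, -0.268, 0.048) [-0.05 -0.08  5.25]
(0.564, -0.255, 0.048) [-0.04  1.22  5.25]
roll 0.009
```

Call:
move_arm(slide=[[0,0,3],[0,0,5.2],[0,0,5.2],[0,0.5,5.2],[0,1.0,5.2],[0,1.4,5.2],[0,1.8,5.2],[0,2.2,5.2],[0,2.6,5.2]], roll=[0,0,0,0,0,0,0,0,0])

```text
time: 3.45
position: [0.5643, -0.2412, 0.0488]
tool_rot: [0.015, 3.141, 0.0]
ft_force: [0.1, 0.9, -0.3]
grip_width: 0.003
grip_force: 0.0
```

Call:
move_arm(slide=[[0,0.3,0],[0,0.7,-0.1],[0,1.2,-0.1],[0,1.7,-0.2],[0,2.2,-0.3],[0,2.7,-0.3],[0,3.2,-0.4],[0,3.7,-0.4],[0,4.2,-0.5],[0,4.7,-0.6],[0,5.2,-0.6],[0,5.7,-0.7],[-0.1,6.2,-0.7],[-0.1,6.7,-0.8],[-0.1,7.2,-0.9],[-0.1,7.7,-0.9],[-0.1,8.2,-1.0],[-0.1,8.6,-1.0],[-0.1,8.9,-1.1],[-0.1,9.0,-1.1]], roll=[0,0,0,0,0,0,0,0,0,0,0,0,0,0,0,0,0,0,0,0])

```text
time: 5.45
position: [0.5661, -0.1511, 0.0596]
tool_rot: [0.015, 3.141, 0.001]
ft_force: [-0.9, -2.7, 0.4]
grip_width: 0.008
grip_force: 0.7
```

Run:
```python
from h import *
import cv2
a=cams.get_image("wrist");b=cams.get_image("top")[145:260,230:380]
cv2.imwrite("pics/w2.png",np.hstack([cv2.resize(a,(400,250)),cv2.resize(b,(400,307))[:250]])[...,::-1])
go([])
T=cams.get_calibration("top")
for y in (-.12,-.1,-.08): print(y,proj(T,np.array([.566,y,.067])))
```

```text
t 5.55 p [ 0.5661 -0.1513  0.0595] F [ 1.09 -1.06 -0.22] tooly yaw 1.5613 z [ 0.e+00  5.e-04 -1.e+00]
-0.12 [310.56305672 175.45018883]
-0.1 [302.56739108 175.40838661]
-0.08 [294.57298893 175.36659099]
```

View pics/w2.png

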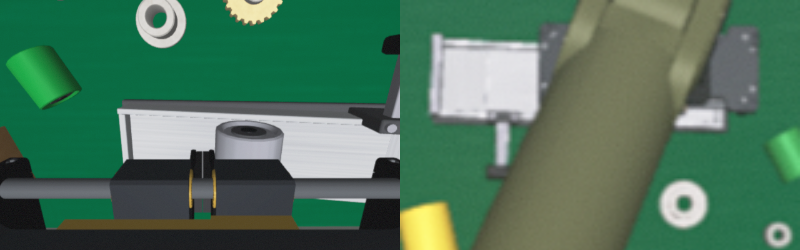

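The left half (wrist) shows the roller at about (249, 150), ahead of the fingertip and square in the gutter. In the right half (top view) the arm hides it. I'll carry on up to just below the crest, then creep over it.

Call:
move_arm(slide=[[0,0.3,0],[0,0.8,-0.1],[0,1.3,-0.2],[0,1.8,-0.2],[0,2.3,-0.3],[0,2.8,-0.3],[0,3.3,-0.4],[0,3.8,-0.5],[0,4.3,-0.5],[0,4.8,-0.6],[0,5.3,-0.6],[0,5.8,-0.7],[-0.1,6.3,-0.8],[-0.1,6.8,-0.8],[-0.1,7.3,-0.9],[-0.1,7.8,-0.9],[-0.1,8.3,-1.0],[-0.1,8.8,-1.1],[-0.1,9.2,-1.1],[-0.1,9.5,-1.1]], roll=[0,0,0,0,0,0,0,0,0,0,0,0,0,0,0,0,0,0,0,0])

```text
time: 7.55
position: [0.568, -0.0561, 0.0706]
tool_rot: [0.015, 3.141, 0.0]
ft_force: [-0.1, -0.8, -0.1]
grip_width: 0.007
grip_force: 0.7
```

Call:
move_arm(slide=[[0,0.3,0],[0,0.6,-0.1],[0,0.9,-0.1],[0,1.2,-0.1],[0,1.5,-0.2],[0,1.8,-0.2],[0,2.1,-0.2],[0,2.4,-0.2],[0,2.6,-0.2],[0,2.7,-0.2],[0,2.7,-0.2]], roll=[0,0,0,0,0,0,0,0,0,0,0])

```text
time: 8.65
position: [0.5682, -0.0292, 0.0725]
tool_rot: [-0.014, -3.141, -0.0]
ft_force: [-0.8, 0.1, -0.6]
grip_width: 0.006
grip_force: 0.0
```

Run:
```python
from h import *
import cv2
a=cams.get_image("wrist");b=cams.get_image("scene")[140:270,270:400]
cv2.imwrite("pics/w3.png",np.hstack([cv2.resize(a,(480,300)),cv2.resize(b,(300,300))])[...,::-1])
go([])
W=cams.get_calibration("wrist")
S=cams.get_calibration("scene")
for y in(-.01,.0178):
  p=proj(S,np.array([.54,y,.073]));print(y,proj(W,np.array([.54,y,.073]))*.75, 480+(p[0]-270)*300/130,(p[1]-140)*300/130)
```

```text
t 8.75 p [ 0.5682 -0.0296  0.0725] F [0.82 0.45 0.23] tooly yaw 1.561 z [-0.e+00  1.e-04 -1.e+00]
-0.01 [272.64739555 155.47204094] 563.128016168495 107.7596736332721
0.0178 [315.70146868 155.05916279] 550.1763212750951 100.13489453801219
```

View pics/w3.png

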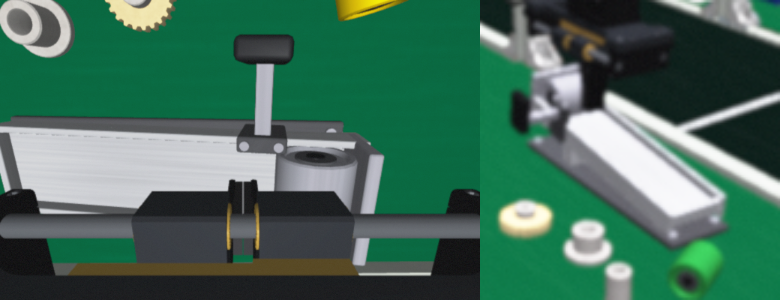

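The wrist image puts the roller's end at (316, 155), exactly where it should be when seated against the stop, and the fingertip is clear of it. The pad's top is at about (264, 45) in the same image. Now for the keeper.

Run:
```python
from h import *
W=cams.get_calibration("wrist");T=cams.get_calibration("top")
print("outer edge",plane(W,(264/.75,36/.75),.106),"mid",tri([ray(W,(264/.75,43/.75)),ray(T,(230+152.5/4-.5,145+257.5/4-.5))]))
go([(.568,-.03,.16),(.445,-.016,.16),(.445,-.016,.068)],np.pi/2-.019)
```

```text
outer edge [ 0.47272253 -0.01896478  0.106     ] mid (array([ 0.47829999, -0.02072407,  0.13243842]), [np.float64(0.00019395621573387403), np.float64(0.00019395621573385305)])
t 8.75 p [ 0.5682 -0.0296  0.0725] F [0.82 0.45 0.23] tooly yaw 1.561 z [-0.e+00  1.e-04 -1.e+00]
(0.568, -0.03, 0.16) [ 0.02 -0.03 -8.75]
(0.445, -0.016, 0.16) [12.33  1.25 -8.75]
(0.445, -0.016, 0.068) [12.33  1.24  0.45]
roll 0.009
```

Call:
move_arm(slide=[[0,0,-4.5],[0,0,-8.8],[0,0,-8.8],[4,0.4,-8.8],[8,0.8,-8.8],[12.3,1.1,-8.8],[12.3,1.1,-8.8],[12.3,1.1,-8.8],[12.3,1.1,-5],[12.3,1.1,-1.5],[12.3,1.1,0.5],[12.3,1.1,0.5],[12.3,1.1,0.5]], roll=[0.01,0.01,0.01,0.01,0.01,0.01,0.01,0.01,0.01,0.01,0.01,0.01,0.01])

```text
time: 10.05
position: [0.4464, -0.0179, 0.0679]
tool_rot: [0.032, 3.141, -0.001]
ft_force: [-0.4, 0.1, 0.2]
grip_width: 0.004
grip_force: 0.0
```

Run:
```python
from h import *
go([(.463,-.017,.068),(.5045,-.017,.068)])
```

```text
t 10.05 p [ 0.4464 -0.0179  0.0679] F [-0.42  0.05  0.23] tooly yaw 1.5504 z [ 2.e-04 -9.e-04 -1.e+00]
(0.463, -0.017, 0.068) [-1.65  0.12 -0.01]
(0.5045, -0.017, 0.068) [-5.8   0.21 -0.01]
```

Call:
move_arm(slide=[[-0.5,0,0],[-1.0,0,0],[-1.4,0,0],[-1.8,0,0],[-2.2,0,0],[-2.6,0,0],[-3.0,0,0],[-3.4,0,0],[-3.8,0,0],[-4.2,0,0],[-4.6,0,0],[-4.9,0,0],[-5.1,0,0],[-5.1,0,0]], roll=[0,0,0,0,0,0,0,0,0,0,0,0,0,0])

```text
time: 11.45
position: [0.4969, -0.0186, 0.0675]
tool_rot: [0.031, 3.141, -0.0]
ft_force: [-0.4, -0.1, -0.0]
grip_width: 0.005
grip_force: 0.2
```

Call:
move_arm(slide=[[-0.2,0,0],[-0.4,0,0],[-0.6,0,0]], roll=[0,0,0])

```text
time: 11.75
position: [0.5019, -0.0186, 0.0675]
tool_rot: [-0.031, -3.14, -0.0]
ft_force: [-7.8, -0.8, 4.6]
grip_width: 0.003
grip_force: 3.7
```

Run:
```python
from h import *
import cv2
a=cams.get_image("wrist")
cv2.imwrite("pics/w4.png",a[...,::-1]);go([])
```

```text
t 11.8 p [ 0.5018 -0.0186  0.0674] F [-4.5  -1.18  1.86] tooly yaw 1.5509 z [-1.7e-03  1.0e-04 -1.0e+00]
```

View pics/w4.png

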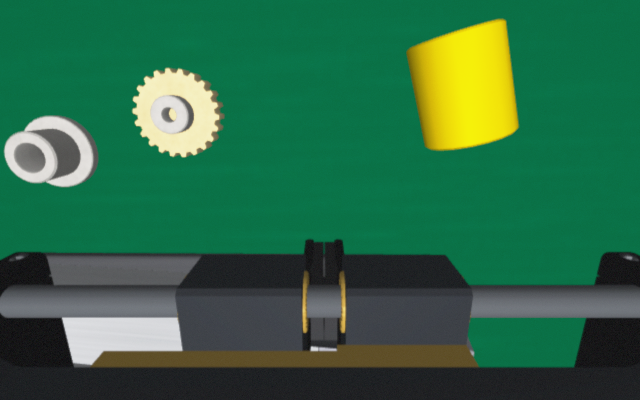

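The pad is hidden behind the gripper here, so I'll go by force and push to the hard stop.

Call:
move_arm(slide=[[-0.2,0,0],[-0.3,0,0],[-0.3,0,0]], roll=[0,0,0])

```text
time: 12.1
position: [0.5017, -0.0186, 0.0672]
tool_rot: [-0.031, -3.133, -0.001]
ft_force: [-13.4, -0.3, 10.7]
grip_width: 0.001
grip_force: 6.5
```

Call:
move_arm(slide=[[-0.2,0,0],[-0.2,0,0],[-0.2,0,0]], roll=[0,0,0])

```text
time: 12.4
position: [0.5017, -0.0186, 0.067]
tool_rot: [-0.031, -3.129, -0.002]
ft_force: [-18.6, 0.2, 14.6]
grip_width: 0.003
grip_force: 9.2
```

It stalled at 18.6 N, 2.8 mm short of the predicted home position, so this looks like the hard stop. I'll back off, lift and check.

Call:
move_arm(slide=[[0.6,0,0],[1.5,0,0],[3,0,0],[4,0,0],[4,0,-3],[4,0,-7],[4,-4,-11],[4,-9,-11],[4,-14,-11],[4,-14,-11],[4,-14,-11],[4,-14,-11]], roll=[0,0,0,0,0,0,0,0,0,0,0,0])

```text
time: 13.6
position: [0.4647, -0.1565, 0.1773]
tool_rot: [0.029, 3.141, 0.001]
ft_force: [0.4, -0.6, 0.0]
grip_width: 0.002
grip_force: 0.0
```

Run:
```python
from h import *
import cv2
a=cams.get_image("wrist");b=cams.get_image("scene")[140:270,270:400];c=cams.get_image("top")[145:260,230:430]
cv2.imwrite("pics/w5.png",np.vstack([np.hstack([cv2.resize(a,(480,300)),cv2.resize(b,(300,300))]),np.hstack([cv2.resize(c,(500,288)),np.zeros((288,280,3),np.uint8)])])[...,::-1])
go([])
W=cams.get_calibration("wrist")
print([(proj(W,np.array(p))*.75).round(0) for p in [(.514,-.018,.106),(.47,-.018,.106),(.54,.0178,.073)]])
```

```text
t 13.75 p [ 0.4648 -0.1561  0.1773] F [ 0.54  0.19 -0.39] tooly yaw 1.5541 z [-2.e-04  4.e-04 -1.e+00]
[array([383., 206.]), array([390., 164.]), array([397., 212.])]
```

View pics/w5.png

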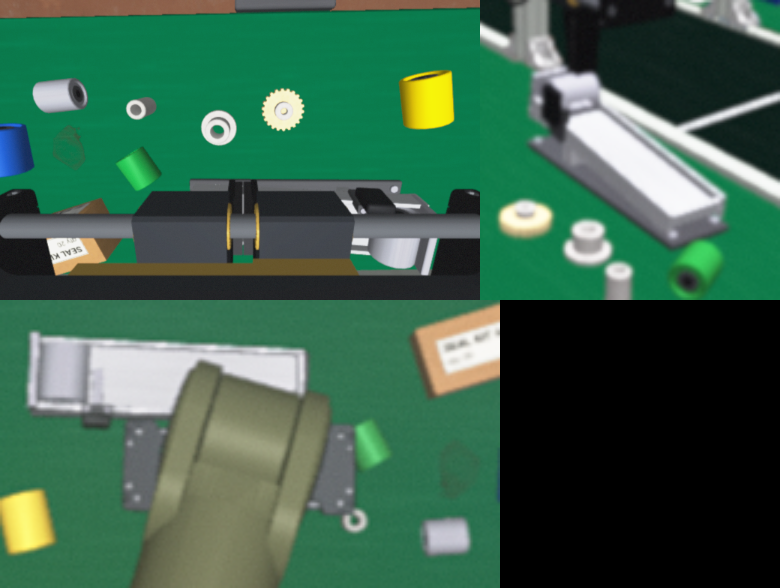

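The picture shows the roller in the dip against the stop (top panel 65, 370). The pad is tight against the guide block (97, 420) with the bar across behind the roller. The loose parts haven't moved, and the robot is clear of everything.

```bash
python3 -c "
from bench import workorder;print(workorder.close_job())"
```

```text
the job is handed in; nothing more can be done
None
```

The roller is seated in the dip against the end stop, the keeper bar is pushed home behind it, the loose parts were left alone, and the job was handed in at about 14 s of the 48 s allowed.

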